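Clamp a glass vial with the butterfly key

ROBOT

A 7-joint arm with a two-finger parallel gripper is mounted at the origin on a cart in front of the work surface, level with it; the furniture and walls round the work are solid. World frame = base frame: x ahead of the robot, y to its left, z up, the work surface at z = 0. Lengths are in m, angles in rad, forces in N, time in s.
With the tool pointing down it reaches from about 0.425 to 1.025 m from the base axis. Payload 3.6 kg.
Tool frame: the origin (TCP) lies at the very end of the fingers, on their centre line; the grasp point (between the pads) lies 19 mm behind it; z points along the fingers, y is the line along which they close (so a half turn about z gives the same grasp; the last joint's range is limited). The gripper opens to 85 mm and grips with 20 to 120 N. Pads are 22 mm wide; open, the fingers measure 114 mm over their backs; the gripper's body (76 mm by 85 mm) begins 54 mm behind the grasp point. The pads swing forward as they close: fully open they stand 13 mm farther back than shut.
Start: joints at [-0.093, 0.591, 0.048, 1.609, -0.033, 0.943, -0.034], TCP at [0.725, 0, 0.231] pointing down, gripper open.
Joint ranges: [-2.69, 2.69], [-0.47, 2.24], [-1.27, 1.36], [0.19, 2.51], [-1.53, 4.68], [0.08, 2.07], [-3.09, 3.09]. Speed limits (rad/s): [2.57, 2.57, 3.14, 3.14, 3.14, 3.14, 3.14].

INTERFACE

Orientations are given as a unit quaternion [x, y, z, w].
In Python, from plant import env, read_camera gives the robot as it stands. The module is installed in compiled form; this text tells all that it offers.
- The arm moves only by the tool play_rows, never from a script. Its argument "moves" is a list of rows, each an object of numbers: "dx", "dy", "dz": the shift along the tool's x, y, z in mm; "yaw": the turn about the tool's z in degrees. In form: [{"dx": .., "dy": .., "dz": .., "yaw": ..}, ...]. A call has 1 to 20 rows; each row is the pose to reach, as a shift and turn from the pose commanded when the call began, along the tool's axes at that moment; what a row does not reach only later rows make up. A row lasts 1/8 s, in which the tool goes at most 62.5 mm and 10.7 degrees, less where a joint would pass 70% of its speed; a pose out of reach is approached as far as the arm can. A call with a gripper value outside its range is refused whole. "hand" is the closure, from -1 (fully open) to 1 (shut), set as the call begins (left out, the last holds). The fingers move at their own pace and stop on an object; "squeeze" is the grip in N (left out, the last holds). Time passes only in rows, so rows that repeat a pose let the fingers close. It gives the time, the measured TCP pose, the force, the opening and the grip force at its end, in the units of the state.
- env.state(): the state, without advancing time (a new reading comes with each control period).
- read_camera(name): name is "scene" or "side" or "wrist"; returns a dict with "img" (480x640x3 uint8, red, green, blue), "fx", "fy", "cx", "cy" (pixels), "cam_to_world" (4x4, takes a point from camera to world coordinates); the wrist camera has in their place "hand_eye" (4x4, takes a point from camera to tool coordinates, whose origin is the TCP and whose axes are the flange's). Camera axes: x right, y up, looking along -z (the intrinsics and any distortion apply to the point x, -y, -z); pixel columns grow to the right and rows downward; lengths in m; the calibration is good to about 2 mm. The wrist camera is an equidistant fisheye: a pixel r from the principal point sees the ray r / f radians off the axis. A picture is of the moment at which its call begins: read the wrist's pose just before it. There is no depth.
- env.job_done(): hands the job in; it is judged then, once.
The state is a dict: "time_s": time; "joint_pos": joint angles; "qvel": joint speeds; "tau": joint torques, N m; "tool_pos": TCP position; "tcp_rot": TCP orientation; "wrist_force": force on the tool from outside, world axes, zero at the start; "ft_torque": the same for the moment, N m; "width": opening from 0.0 (shut) to 1.0 (fully open); "gripper_force": force on a finger pad.
Only numpy, scipy, OpenCV 4.12 (cv2) and the standard library are available. Lean on these libraries where they do the work, as an engineer would, in place of code of your own. Each camera call takes 0.05 s, during which the arm holds its last target. There are 200 camera calls.

TASK

Stand the brown glass vial upright on the bed of the bench clamp, between the rubber jaw and the V, and let go of it. Then turn the red butterfly key clockwise until the jaw has pushed the vial home into the V and holds it snugly, with about 10 newtons, never hard enough to crack the glass (20 N); keep your fingers off the steel end plate beside the key and leave the other things where they stand.

Things in the scene. Friction and masses are not known exactly. Their poses are not given: they have to be found in the camera images.
- vial: loose brown glass vial with a black screw cap, 30 mm in diameter, 62 mm tall (0.04 to 0.09 kg); origin at the centre of its underside, z up its axis. It can be lifted from above by the cap (25 mm in diameter, its top 14 mm) and shoulder.
- clamp: vial clamp fixed to the bench, 110 (x) by 200 (y) by 74 mm tall; origin at its underside's centre, y along it. Base plate top 12 mm up. At its +y end a grey V of two upright faces at 90 degrees, open to -y; facing it a flat black rubber jaw that moves along y; both reach 28 mm above the base plate. On its -y half a grey housing (30 mm above the base plate) carries the red key.
- seat (a point): point on the base plate's top (12 mm above the bench) where the centre of the vial's underside is when the vial touches both faces of the V; axes as the clamp. A vial 3 mm short of it along the clamp's -y is free all round: about 2 mm to the V, at least 4 mm to the jaw at the start.
- vee: the fixed grey V of the clamp, with its aluminium backing; origin as the clamp. The jaw faces it and moves along the clamp's y, 9 mm per rad of the key. The jaw is set a little differently each time (plus or minus 3 mm) and its place cannot be read, so feel the contact. Once the seated vial is pressed on, the grip rises by about 4 N for each 0.1 rad of the key.
- key (a joint): angle of the red key in rad, 0 fully open, growing as it turns clockwise seen from above, to 2.6; starts at 0 to 0.5. Vertical axis. It stays where left: turning takes 0.17 N m all along, plus 0.009 N m per newton of grip on the vial, felt only in slow forward turning (a quick jerk that springs back hides it). First touch of the seated vial comes at 1.3 to 2.0 rad; 10 N 0.25 to 0.35 rad later.
- key_top (a point): centre of the key's top face, on its axis, 74 mm above the bench; turns with the key; x along the wings (white dot on the +x wing), z up. The wings are one flat red bar 48 mm long, 8 mm thick, 28 mm tall, its top at this point; grip it across the 8 mm by its upper half.
- end_plate: upright steel plate of the clamp, 70 mm by 6 mm, beside the key at the clamp's -y end; the wing tips sweep past it at 5 mm. Its top edge lies 18 mm below the top of the key, so fingertips that stay less than 16 mm below the key's top pass over it. Origin as the clamp.
- dropper: bystander: white dropper bottle with a red tip, 25 mm in diameter, 78 mm tall; origin at the centre of its underside
- beaker: bystander: small clear beaker, 41 mm in diameter, 34 mm tall; origin at the centre of its underside
- timer: bystander: flat white timer, 62 x 66 x 18 mm, lying on the bench; origin at the centre of its underside
- tape: bystander: roll of tan tape lying flat, 95 mm in diameter, 19 mm tall; origin at the centre of its underside
- forceps: bystander: steel forceps lying flat, 16 x 124 x 10 mm; origin at the centre of its underside
Not all that is in view belongs to the job. What is shaped like the vial but blue, green or turquoise is not meant.

How it is judged:
By the outcome, as a careful person would: the job done as asked, in the order asked, and still so for the second after the job is handed in, with the robot touching nothing.
It also fails if it takes over 72 s, if anything falls off the work surface, if the arm or the gripper's body presses on something with over 40 N, if the wrist force passes 120 N, or if a joint passes its speed limit or range.

## Working session

There is one attempt and no reset: what is moved stays moved. The work goes in short steps, Python scripts to look and compute and a tool call to move; the robot and the scene stay as the last step left them, time stands still between calls to the robot, and variables do not carry over. Pictures are saved under pics/ and viewed, at most 10 in all, crops included, and the job is handed in when it is done.

Besides the shell and the picture viewer there is one more tool, called after ">>>" as name([rows], argument=value, ...), one row to a line, values as JSON. play_rows: Moves the arm, as the interface text tells. Its arguments: {"type":"object","properties":{"moves":{"type":"array"},"hand":{"type":"number"},"squeeze":{"type":"number"}},"required":["moves"]}

```bash
mkdir -p pics; cat > h.py <<'E'
import numpy as np, cv2
from plant import env, read_camera
from scipy.spatial.transform import Rotation as R
def snap(name,f):
    s=env.state(); c=read_camera(name); cv2.imwrite(f'pics/{f}.png',c['img'][:,:,::-1]); 
    np.savez(f'pics/{f}.npz',pos=s['tool_pos'],rot=s['tcp_rot'],**{k:v for k,v in c.items()})
def load(f): return dict(np.load(f'pics/{f}.npz',allow_pickle=True))
def ray(d,u,v):
    x=(u-d['cx'])/d['fx']; y=(v-d['cy'])/d['fy']
    if 'hand_eye' in d:
        r=np.hypot(x,y); k=np.sin(r)/r if r>1e-9 else 1
        p=np.array([x*k,-y*k,-np.cos(r)])
        T=np.eye(4); T[:3,:3]=R.from_quat(d['rot']).as_matrix(); T[:3,3]=d['pos']
        M=T@d['hand_eye']
    else:
        p=np.array([x,-y,-1.]); M=d['cam_to_world']
    return M[:3,3], M[:3,:3]@p
def onz(d,u,v,z):
    o,r=ray(d,u,v); return o+r*(z-o[2])/r[2]
E
python3 - <<'E'
from h import *
for n in ['scene','side','wrist']:
    snap(n,n+'0'); d=load(n+'0'); print(n,[(k,d[k].tolist()) for k in d if k not in('img',)])
print(env.state())
E
```

```text
scene [('pos', [0.7241817496716143, -1.8500359103952167e-05, 0.23015989742267942]), ('rot', [0.7071060952671286, 0.7071066125311387, -0.0008162580533961729, -0.0007363922885485021]), ('fx', 457.0307279094375), ('fy', 457.0307279094375), ('cx', 321.6107423514803), ('cy', 234.1582283842962), ('cam_to_world', [[-0.8238816891843503, 0.2691090316842922, -0.4987978461187299, -0.011186928146831655], [-0.5667584028242287, -0.38813519041769146, 0.7267296517877552, 0.8070610399175795], [0.001968515905638077, 0.8814371236936672, 0.47229728129618137, 0.6310677841394521], [0.0, 0.0, 0.0, 1.0]])]
side [('pos', [0.7241979362395272, -7.642061620062411e-06, 0.2301605017273971]), ('rot', [0.7070766001014067, 0.7071360996134469, -0.0008286046071749832, -0.0007291275071146012]), ('fx', 443.28854819827905), ('fy', 443.28854819827905), ('cx', 318.61348712784655), ('cy', 238.24148937682216), ('cam_to_world', [[-0.9615769778453076, 0.17252243497919462, -0.21355496975424082, 0.3241786976653038], [-0.27396182737232244, -0.653266751102211, 0.7058239646308277, 0.7284309982831365], [-0.017737892228304422, 0.7372
[... 704 characters left out ...]
os': array([-0.09350723,  0.5919135 ,  0.04831738,  1.60949874, -0.03331352,
        0.94270567, -0.03371625]), 'qvel': array([ 0.00057628, -0.00344847, -0.00086469, -0.0047586 , -0.0015413 ,
        0.00163361, -0.00067043]), 'tau': array([ 2.83839137e-03, -5.49247491e+01,  1.54947661e+00, -1.98453355e+01,
        9.54968476e-03,  5.72513367e-03,  5.49048636e-06]), 'tool_pos': array([7.24374294e-01, 1.89375537e-05, 2.30410852e-01]), 'tcp_rot': array([ 7.07086108e-01,  7.07126931e-01, -6.38894736e-04, -5.75795988e-04]), 'wrist_force': array([-0.79097331,  0.38086957, -0.37210227]), 'ft_torque': array([ 0.04343481, -0.01113375,  0.00418332]), 'gripper_force': 0.0, 'width': 0.9999811655615636}
```

```bash
ls
```

```text
h.py
pics
```

View pics/scene0.png

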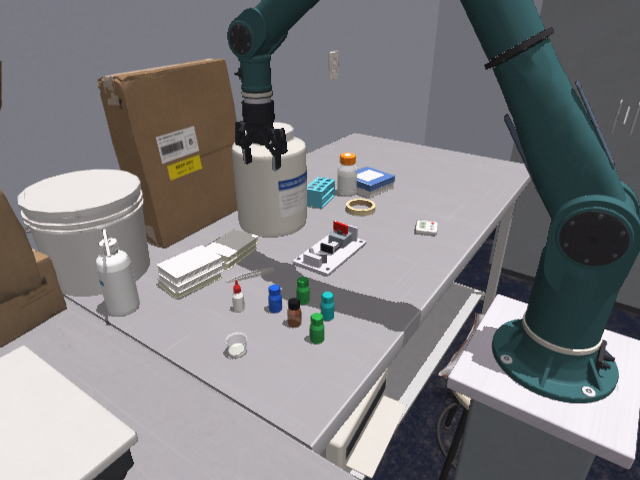

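View pics/side0.png

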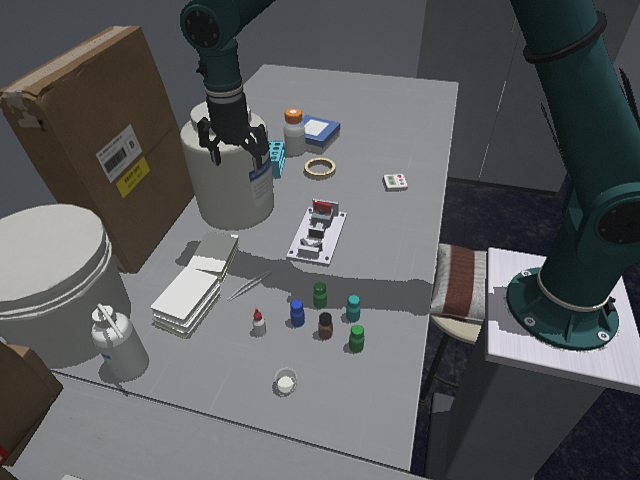

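View pics/wrist0.png

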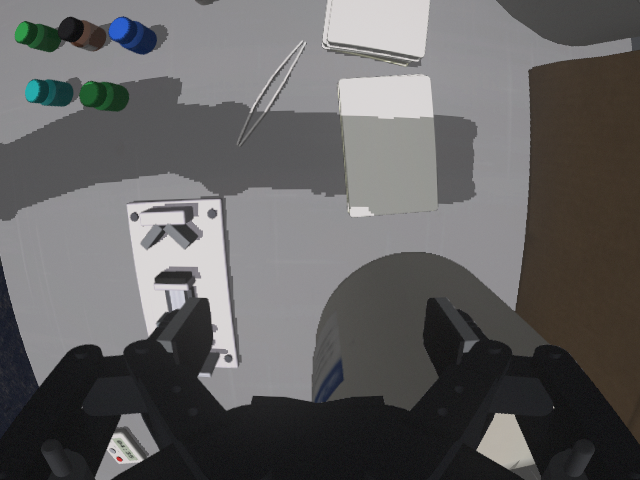

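Candidates for the vial in the scene view are: brown with black cap (294,312), blue (275,299), dark green (303,290), turquoise (327,305) and green (317,328). The brown one is the target; it appears at (325,325) in side and (82,33) in wrist. The clamp is at wrist (180,285), with the V at the top of the image (world +y) and the key near the lower finger.

```bash
python3 - <<'E'
from h import *
for f,(x0,y0,x1,y1) in {'scene0':(270,285,320,340),'side0':(305,300,345,350),'wrist0':(40,0,125,70)}.items():
    d=load(f); im=d['img'][y0:y1,x0:x1].astype(int); r,g,b=im[...,0],im[...,1],im[...,2]
    br=(r>g*1.35)&(r>b*1.35)&(r>45); bk=(im.max(2)<45)
    for n,m in(('brown',br),('blk',bk)):
        k,l,st,c=cv2.connectedComponentsWithStats(m.astype(np.uint8))
        i=1+np.argmax(st[1:,4]); print(f,n,st[i]+[x0,y0,0,0,0],c[i]+[x0,y0])
        u,v=c[i]+[x0,y0]; print(onz(d,u,v,.024 if n=='brown' else .055))
a=[]
for f,t in {'scene0':'s','side0':'d'}.items(): a.append(cv2.resize(cv2.imread(f'pics/{f}.png')[265:355,225:375] if t=='s' else cv2.imread(f'pics/{f}.png')[275:365,255:405],None,fx=3,fy=3,interpolation=2))
w=cv2.resize(cv2.imread('pics/wrist0.png')[190:390,110:260],None,fx=2.2,fy=2.2)
o=np.zeros((540,800,3),np.uint8); o[:270,:450]=a[0];o[270:,:450]=a[1];o[:440,460:790]=w;cv2.imwrite('pics/c1.png',o)
d=load('wrist0')
for p in [(128,203),(221,198),(239,366),(135,216),(212,213),(228,358)]: print(p,onz(d,*p,.012))
E
```

```text
scene0 brown [288 308  13  19 202] [294.34653465 317.48514851]
[0.46716629 0.21050849 0.024     ]
scene0 blk [289 299  11  11 111] [293.84684685 303.93693694]
[0.47070362 0.20627344 0.055     ]
side0 brown [328 323   4   5   9] [330.11111111 325.33333333]
[0.46562299 0.1940049  0.024     ]
side0 blk [320 313  11  13  76] [325.02631579 320.07894737]
[0.47285803 0.20636529 0.055     ]
wrist0 brown [72 33 13 14 51] [78.         42.03921569]
[0.464182   0.19639446 0.024     ]
wrist0 blk [ 48  17  36  25 563] [68.36412078 29.92184725]
[0.47301088 0.20146106 0.055     ]
(128, 203) [0.51942347 0.01244544 0.012     ]
(221, 198) [0.62637114 0.0145818  0.012     ]
(239, 366) [ 0.63067312 -0.18173313  0.012     ]
(135, 216) [ 0.52674815 -0.00199948  0.012     ]
(212, 213) [ 6.15999509e-01 -5.72663600e-04  1.20000000e-02]
(228, 358) [ 0.61850272 -0.17102832  0.012     ]
```

View pics/c1.png

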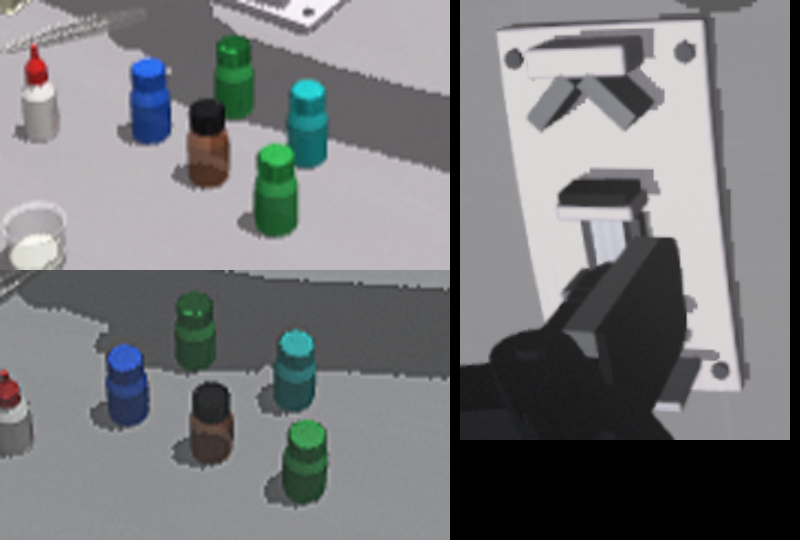

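The crop confirms the brown vial with a black cap at about (0.472, 0.206), with four coloured lookalikes around it. I'll move over it and look from nearer.

>>> play_rows([
  {"dx": 30, "dy": -40},
  {"dx": 65, "dy": -95},
  {"dx": 100, "dy": -145},
  {"dx": 135, "dy": -190},
  {"dx": 160, "dy": -225},
  {"dx": 165, "dy": -235},
  {"dx": 165, "dy": -235},
  {"dx": 165, "dy": -235},
])

```text
invalid input at $.moves[0]: expected keys dx, dy, dz, yaw
```

```bash
python3 - <<'E'
from h import *
snap('wrist','wrist1'); d=load('wrist1'); print(d['pos'],d['rot'])
E
```

```text
[7.24374294e-01 1.89375537e-05 2.30410852e-01] [ 7.07086108e-01  7.07126931e-01 -6.38894736e-04 -5.75795988e-04]
```

View pics/wrist1.png

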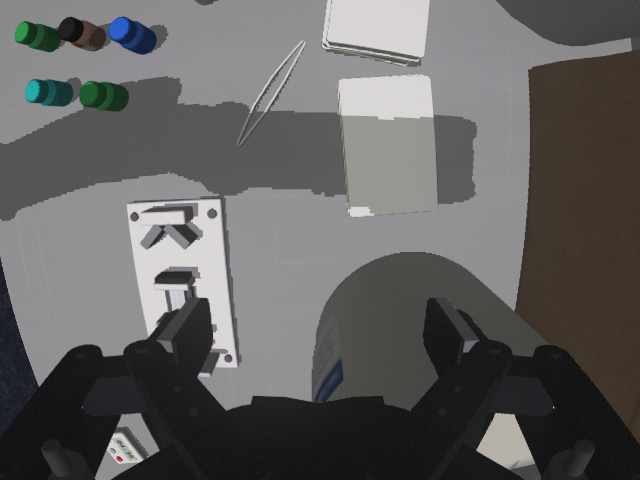

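The move was refused because each row needs all four keys. The view is unchanged.

>>> play_rows([
  {"dx": 30, "dy": -40, "dz": 0, "yaw": 0},
  {"dx": 65, "dy": -95, "dz": 0, "yaw": 0},
  {"dx": 100, "dy": -145, "dz": 0, "yaw": 0},
  {"dx": 135, "dy": -190, "dz": 0, "yaw": 0},
  {"dx": 160, "dy": -225, "dz": 0, "yaw": 0},
  {"dx": 165, "dy": -235, "dz": 0, "yaw": 0},
  {"dx": 165, "dy": -235, "dz": 0, "yaw": 0},
  {"dx": 165, "dy": -235, "dz": 0, "yaw": 0},
])

```text
time_s: 1.2
tool_pos: [0.4916, 0.1639, 0.2315]
tcp_rot: [0.708, 0.706, 0.0, 0.001]
wrist_force: [0.1, -0.8, -0.0]
width: 1.002
gripper_force: 0.0
```

```bash
python3 - <<'E'
from h import *
snap('wrist','wrist2'); d=load('wrist2'); print(d['pos'],d['rot'])
E
```

```text
[0.49163606 0.16390082 0.23145473] [7.07923382e-01 7.06288854e-01 3.91224252e-04 6.22389056e-04]
```

View pics/wrist2.png

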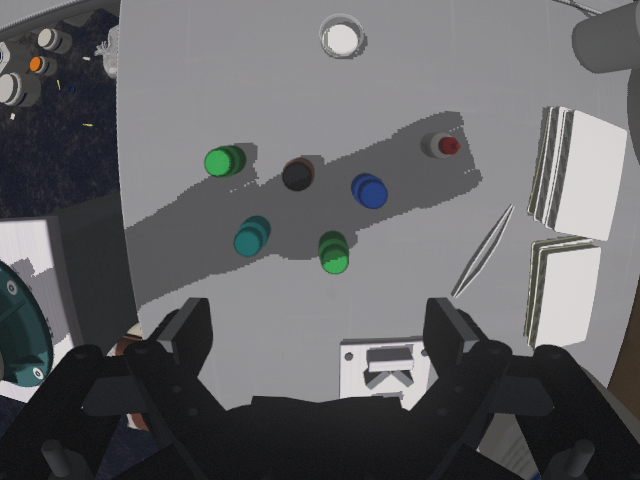

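The brown vial's cap is at (297,176). Its neighbours are green (220,161), turquoise (250,238), blue (371,191) and green (335,260).

```bash
python3 - <<'E'
from h import *
d=load('wrist2'); im=d['img'].astype(int)
bk=(im.max(2)<50).astype(np.uint8); bk[:130]=0; bk[230:]=0; bk[:,:270]=0; bk[:,330:]=0
k,l,st,c=cv2.connectedComponentsWithStats(bk); i=1+np.argmax(st[1:,4]); print(st[i],c[i]); b=onz(d,*c[i],.058)
print('brown',b)
for n,p in dict(green1=(218,162),turq=(248,240),blue=(372,192),green2=(335,262)).items():
    q=onz(d,*p,.062); print(n,q,(q-b)[:2]*1000)
for p in [(341,340),(349,356)]: print(onz(d,*p,.012))
E
```

```text
[283 162  29  29 663] [296.84615385 176.05731523]
brown [0.47351027 0.20298663 0.058     ]
green1 [0.40629307 0.21698324 0.062     ] [-67.21719837  13.99660717]
turq [0.42988755 0.14806443 0.062     ] [-43.62271165 -54.92220015]
blue [0.53725742 0.18985842 0.062     ] [ 63.74715731 -13.12820642]
green2 [0.50625444 0.12766758 0.062     ] [ 32.74417119 -75.31905165]
[0.51677841 0.01905816 0.012     ]
[ 0.52648064 -0.00262087  0.012     ]
```

>>> play_rows([
  {"dx": 20, "dy": -9, "dz": 30, "yaw": 0},
  {"dx": 38.5, "dy": -17, "dz": 75, "yaw": 0},
  {"dx": 38.5, "dy": -17, "dz": 100, "yaw": 0},
  {"dx": 38.5, "dy": -17, "dz": 110, "yaw": 0},
  {"dx": 38.5, "dy": -17, "dz": 110, "yaw": 0},
  {"dx": 38.5, "dy": -17, "dz": 110, "yaw": 0},
], hand=-0.18)

```text
time_s: 2.0
tool_pos: [0.4743, 0.2033, 0.1222]
tcp_rot: [0.708, 0.707, 0.001, 0.0]
wrist_force: [0.4, -0.6, -0.9]
width: 0.593
gripper_force: 0.0
```

```bash
python3 - <<'E'
from h import *
snap('wrist','wrist3'); d=load('wrist3'); print(d['pos'],d['rot'],env.state()['width'])
im=d['img'].astype(int)
o,r=ray(d,320,240);print(o)
T=np.eye(4);T[:3,:3]=R.from_quat(d['rot']).as_matrix();T[:3,3]=d['pos'];M=np.linalg.inv(T@d['hand_eye'])
def proj(p):
    q=M[:3,:3]@p+M[:3,3]; a=np.array([q[0],-q[1]]);t=np.arctan2(np.hypot(*a),-q[2]);return a/np.hypot(*a)*t*d['fx']+[d['cx'],d['cy']]
print('pred',proj(np.array([.473,.2035,.062])))
bk=(im.max(2)<50).astype(np.uint8)
k,l,st,c=cv2.connectedComponentsWithStats(bk)
for i in range(1,k):
    if st[i,4]>300: print(st[i],c[i],onz(d,*c[i],.061))
cv2.imwrite('pics/c3.png',d['img'][:,:,::-1])
E
```

```text
[0.47425309 0.20331521 0.12223553] [7.07559852e-01 7.06652590e-01 9.78522053e-04 4.64287245e-04] 0.5916293245252232
[0.47303395 0.26993477 0.2643831 ]
pred [316.84770582 261.67235127]
[   0   72   77  181 3947] [ 35.07043324 159.13655941] [0.28381634 0.27318508 0.061     ]
[ 296  235   43   47 1542] [317.15175097 258.22827497] [0.47317962 0.20525284 0.061     ]
[    0   289   628   191 66291] [312.83059541 415.32194416] [0.46983685 0.08770491 0.061     ]
```

View pics/c3.png

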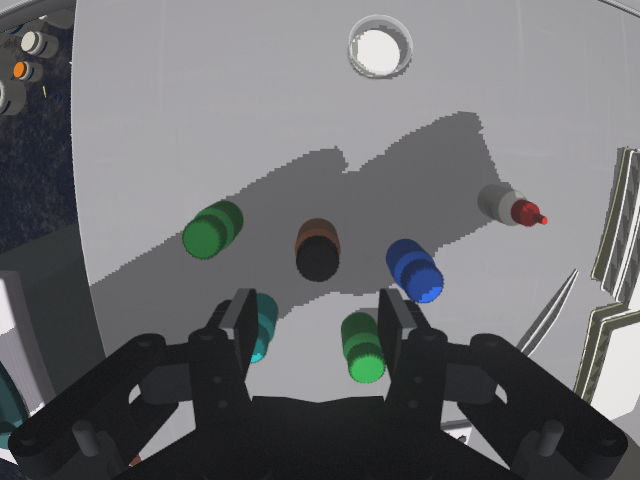

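The cap is at (317,258), midway between the fingers and clear of the neighbours. Next I'll descend and grip the cap.

>>> play_rows([
  {"dx": 0.5, "dy": -1, "dz": 30, "yaw": 0},
  {"dx": 0.5, "dy": -1, "dz": 60, "yaw": 0},
  {"dx": 0.5, "dy": -1, "dz": 76, "yaw": 0},
  {"dx": 0.5, "dy": -1, "dz": 78, "yaw": 0},
  {"dx": 0.5, "dy": -1, "dz": 78, "yaw": 0},
  {"dx": 0.5, "dy": -1, "dz": 78, "yaw": 0},
])

```text
time_s: 2.8
tool_pos: [0.4727, 0.2043, 0.0442]
tcp_rot: [0.707, 0.707, 0.001, 0.0]
wrist_force: [0.3, 1.2, 0.1]
width: 0.591
gripper_force: 0.0
```

>>> play_rows([
  {"dx": 0, "dy": 0, "dz": 0, "yaw": 0},
  {"dx": 0, "dy": 0, "dz": 0, "yaw": 0},
  {"dx": 0, "dy": 0, "dz": 0, "yaw": 0},
  {"dx": 0, "dy": 0, "dz": 0, "yaw": 0},
  {"dx": 0, "dy": 0, "dz": 0, "yaw": 0},
], hand=1, squeeze=25)

```text
time_s: 3.42
tool_pos: [0.4725, 0.2042, 0.0438]
tcp_rot: [0.707, 0.707, 0.001, 0.0]
wrist_force: [-0.3, -0.2, 5.8]
width: 0.286
gripper_force: 25.0
```

>>> play_rows([
  {"dx": 0, "dy": 0, "dz": -30, "yaw": 0},
  {"dx": 0, "dy": 0, "dz": -75, "yaw": 0},
  {"dx": 0, "dy": 0, "dz": -120, "yaw": 0},
  {"dx": -40, "dy": 15, "dz": -145, "yaw": 0},
  {"dx": -90, "dy": 30, "dz": -157, "yaw": 0},
  {"dx": -140, "dy": 45, "dz": -157, "yaw": 0},
  {"dx": -190, "dy": 65, "dz": -157, "yaw": 0},
  {"dx": -240, "dy": 80, "dz": -157, "yaw": 0},
  {"dx": -285, "dy": 95, "dz": -157, "yaw": 0},
  {"dx": -304, "dy": 102, "dz": -157, "yaw": 0},
  {"dx": -304, "dy": 102, "dz": -157, "yaw": 0},
  {"dx": -304, "dy": 102, "dz": -157, "yaw": 0},
  {"dx": -304, "dy": 102, "dz": -157, "yaw": 0},
])

```text
time_s: 5.05
tool_pos: [0.5735, -0.0974, 0.2002]
tcp_rot: [0.706, 0.708, 0.0, -0.001]
wrist_force: [1.3, 0.8, -0.1]
width: 0.284
gripper_force: 24.9
```

```bash
python3 - <<'E'
from h import *
snap('wrist','wrist4'); d=load('wrist4'); print(d['pos'],d['rot'],env.state()['width'])
snap('scene','scene4');snap('side','side4')
E
```

```text
[ 0.57354344 -0.09744019  0.20017601] [ 7.05840504e-01  7.08370448e-01  1.36209183e-04 -6.86960483e-04] 0.28213230202165196
```

View pics/wrist4.png

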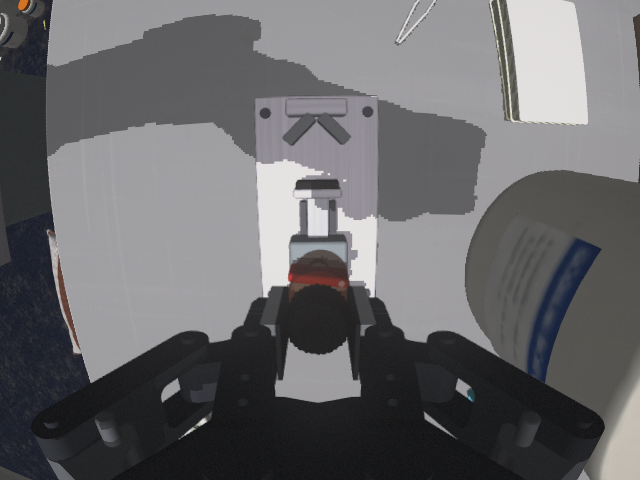

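```bash
python3 - <<'E'
import cv2
i=cv2.imread('pics/wrist4.png')[88:218,245:395]
cv2.imwrite('pics/c4.png',cv2.resize(i,None,fx=4.6,fy=4.6,interpolation=cv2.INTER_CUBIC))
E
```

```text
(no output)
```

View pics/c4.png

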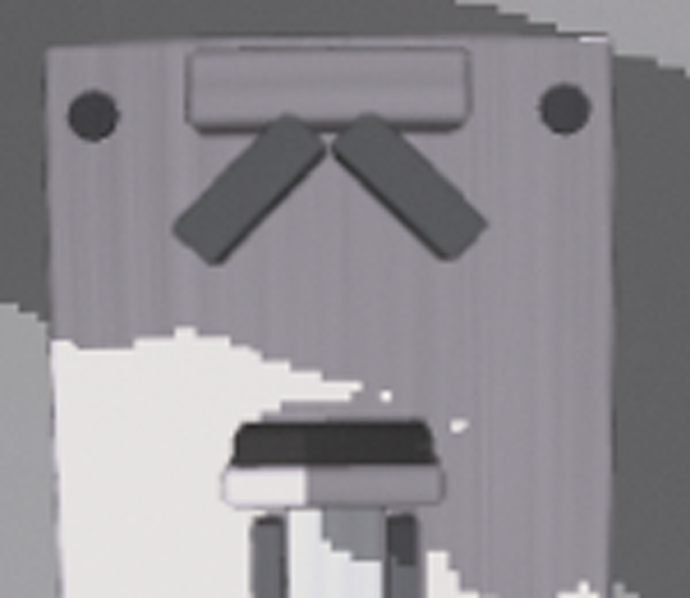

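Left arm's inner top edge runs about (320,152)–(208,257) in the crop and the right arm's (336,150)–(448,257). The holes are at (93,115) and (565,110), and the jaw rubber spans (235..433, 425).

```bash
python3 - <<'E'
from h import *
d=load('wrist4')
P=lambda a,z: onz(d,245+(a[0]+.5)/4.6-.5,88+(a[1]+.5)/4.6-.5,z)[:2]
h1,h2=P((93,115),.012),P((565,110),.012); print('holes',h1,h2,np.arctan2(*(h2-h1)[::-1]),np.linalg.norm(h2-h1))
c1,c2=P((48,48),.012),P((608,38),.012);print('corners',c1,c2,np.linalg.norm(c2-c1),np.arctan2(*(c2-c1)[::-1]))
e=P((612,590),.012); print('right edge',e,np.arctan2(c2[0]-e[0],-(e-c2)[1]))
e=P((62,590),.012); print('left edge',e,np.arctan2(c1[0]-e[0],-(e-c1)[1]))
l1,l2,r1,r2=[P(a,.04) for a in((320,152),(208,257),(336,150),(448,257))]
print(l1,l2,r1,r2,'angles',np.degrees(np.arctan2(*(l1-l2)[::-1])),np.degrees(np.arctan2(*(r1-r2)[::-1])))
t=np.linalg.solve(np.c_[l1-l2,-(r1-r2)],r2-l2); ap=l2+t[0]*(l1-l2); print('apex',ap)
bi=-((l1-l2)/np.linalg.norm(l1-l2)+(r1-r2)/np.linalg.norm(r1-r2)); bi/=np.linalg.norm(bi); print('bis',bi,'seat',ap+bi*.0212)
print('backing mid',(P((190,50),.04)+P((468,47),.04))/2,'jaw',(P((237,425),.04)+P((430,422),.04))/2, P((237,425),.04)-P((430,422),.04))
print('rot',R.from_quat(d['rot']).as_euler('xyz'))
E
```

```text
holes [ 0.52582828 -0.00231671] [ 0.61604862 -0.00116339] 0.01278262070309141 0.0902277136687599
corners [0.51707992 0.01118847] [0.62431184 0.01334603] 0.10725363048430425 0.020117806490912524
right edge [ 0.62733351 -0.09523671] -0.027821060170190787
left edge [ 0.51820071 -0.09556355] -0.010498646236500963
[ 0.56954187 -0.01190604] [ 0.54996949 -0.03041186] [ 0.57232547 -0.01154567] [ 0.59197927 -0.03032439] angles 43.395581860539004 136.30436380326668
apex [ 0.57113054 -0.01040394]
bis [-0.00261847 -0.99999657] seat [ 0.57107503 -0.03160387]
backing mid [0.57104908 0.006822  ] jaw [ 0.57201887 -0.05997871] [-0.03416085 -0.00063081]
rot [-3.14081586e+00 -1.16552919e-03  1.57437376e+00]
```

```bash
python3 - <<'E'
from h import *
d=load('wrist4'); im=d['img'].astype(int)
bk=(im.max(2)<40).astype(np.uint8)[270:360,270:370]
print([ (270+r, (270+np.flatnonzero(bk[r])[[0,-1]]).tolist()) for r in (12,15,18,22,26,40,60,78,82,85)])
p=d['pos']
print('cap top ctr?',[ (onz(d,318,v,p[2]+.018)-p)[:2]*1000 for v in (285,320,353)])
print('bottom far edge',[ (onz(d,322,v,p[2]-.044)-p)[:2]*1000 for v in (248,252)])
E
```

```text
Traceback (most recent call last):
IndexError: index 0 is out of bounds for axis 0 with size 0
```

```bash
python3 - <<'E'
from h import *
d=load('wrist4'); p=d['pos']
print('cap top ctr?',[ ((onz(d,318,v,p[2]+.018)-p)[:2]*1000).round(1) for v in (285,320,353)])
print('bottom far edge',[ ((onz(d,322,v,p[2]-.044)-p)[:2]*1000).round(1) for v in (248,250,252)])
E
```

```text
cap top ctr? [array([-0.9, 17. ]), array([-0.8,  2.9]), array([ -0.8, -11.7])]
bottom far edge [array([ 1.3, 13. ]), array([ 1.3, 12. ]), array([ 1.3, 10.9])]
```

>>> play_rows([
  {"dx": 25, "dy": -1, "dz": 10, "yaw": 0},
  {"dx": 50, "dy": -2, "dz": 30, "yaw": 0},
  {"dx": 64, "dy": -3, "dz": 60, "yaw": 0},
  {"dx": 64, "dy": -3, "dz": 80, "yaw": 0},
  {"dx": 64, "dy": -3, "dz": 90, "yaw": 0},
  {"dx": 64, "dy": -3, "dz": 90, "yaw": 0},
  {"dx": 64, "dy": -3, "dz": 90, "yaw": 0},
  {"dx": 64, "dy": -3, "dz": 90, "yaw": 0},
])

```text
time_s: 6.2
tool_pos: [0.5717, -0.0363, 0.1112]
tcp_rot: [0.707, 0.707, 0.001, 0.001]
wrist_force: [-0.1, -0.1, -0.9]
width: 0.285
gripper_force: 24.9
```

```bash
python3 - <<'E'
from h import *
snap('wrist','wrist5'); snap('side','side5'); snap('scene','scene5'); d=load('wrist5'); print(d['pos'],d['rot'])
a=cv2.resize(cv2.imread('pics/wrist5.png')[150:390,200:440],None,fx=1.6,fy=1.6)
b=cv2.resize(cv2.imread('pics/side5.png')[150:280,260:390],None,fx=2.95,fy=2.95)
cv2.imwrite('pics/c5.png',np.hstack([a,b[:384,:384]]))
E
```

```text
[ 0.57167831 -0.03627137  0.1111687 ] [7.07260284e-01 7.06952697e-01 5.95451732e-04 6.48016327e-04]
```

View pics/c5.png

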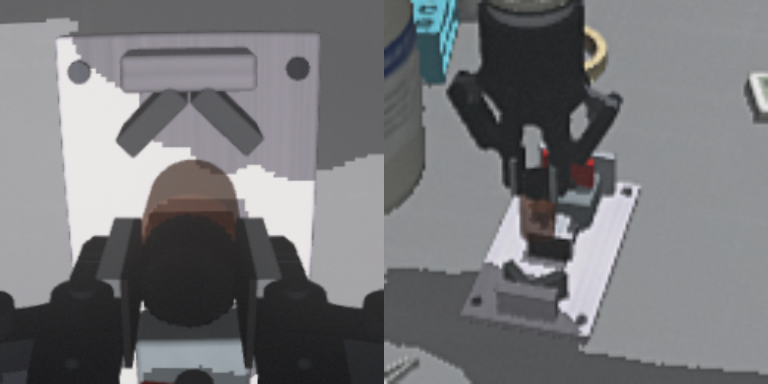

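The vial hangs upright and in line with the V apex, short of it. Next comes the slow descent onto the bed.

>>> play_rows([
  {"dx": 1, "dy": 0, "dz": 20, "yaw": 0},
  {"dx": 1, "dy": 0, "dz": 38, "yaw": 0},
  {"dx": 1, "dy": 0, "dz": 47, "yaw": 0},
  {"dx": 1, "dy": 0, "dz": 51, "yaw": 0},
  {"dx": 1, "dy": 0, "dz": 53, "yaw": 0},
  {"dx": 1, "dy": 0, "dz": 54, "yaw": 0},
  {"dx": 1, "dy": 0, "dz": 54, "yaw": 0},
])

```text
time_s: 7.22
tool_pos: [0.5713, -0.035, 0.0566]
tcp_rot: [0.707, 0.707, 0.0, 0.0]
wrist_force: [-0.1, -0.4, -1.4]
width: 0.284
gripper_force: 24.9
```

>>> play_rows([
  {"dx": 0, "dy": 0, "dz": 0.6, "yaw": 0},
  {"dx": 0, "dy": 0, "dz": 1.2, "yaw": 0},
  {"dx": 0, "dy": 0, "dz": 1.2, "yaw": 0},
])

```text
time_s: 7.6
tool_pos: [0.5714, -0.0351, 0.0559]
tcp_rot: [0.707, 0.707, 0.0, 0.0]
wrist_force: [-1.0, -0.1, 5.8]
width: 0.286
gripper_force: 25.3
```

The vial has touched the bed (5.8 N). I'll release it and retreat upward.

>>> play_rows([
  {"dx": 0, "dy": 0, "dz": 0, "yaw": 0},
  {"dx": 0, "dy": 0, "dz": 0, "yaw": 0},
  {"dx": 0, "dy": 0, "dz": 0, "yaw": 0},
  {"dx": 0, "dy": 0, "dz": -15, "yaw": 0},
  {"dx": 0, "dy": 0, "dz": -45, "yaw": 0},
  {"dx": 0, "dy": 0, "dz": -90, "yaw": 0},
  {"dx": -40, "dy": 0, "dz": -120, "yaw": 0},
  {"dx": -80, "dy": 0, "dz": -140, "yaw": 0},
  {"dx": -120, "dy": 0, "dz": -140, "yaw": 0},
  {"dx": -160, "dy": 0, "dz": -140, "yaw": 0},
  {"dx": -180, "dy": 0, "dz": -140, "yaw": 0},
  {"dx": -180, "dy": 0, "dz": -140, "yaw": 0},
  {"dx": -180, "dy": 0, "dz": -140, "yaw": 0},
], hand=0)

```text
time_s: 9.22
tool_pos: [0.5712, -0.2126, 0.195]
tcp_rot: [0.706, 0.708, 0.0, -0.001]
wrist_force: [0.3, 1.3, -1.2]
width: 0.504
gripper_force: 0.0
```

```bash
python3 - <<'E'
from h import *
snap('wrist','wrist6'); d=load('wrist6'); print(d['pos'],d['rot'],env.state()['wrist_force'])
cv2.imwrite('pics/c6.png',cv2.resize(cv2.imread('pics/wrist6.png')[90:310,220:420],None,fx=2.7,fy=2.7,interpolation=cv2.INTER_CUBIC))
E
```

```text
[ 0.57123652 -0.21259268  0.19503255] [ 7.06231056e-01  7.07980909e-01  4.89493527e-04 -6.99145075e-04] [0.09416733 0.65057527 0.36607828]
```

View pics/c6.png

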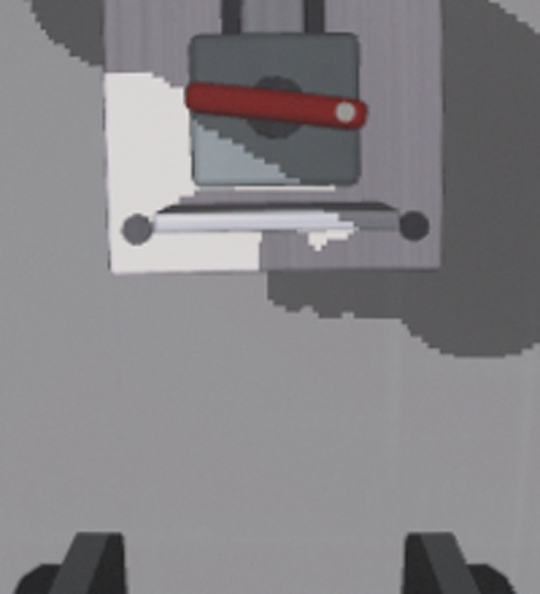

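The key has its white dot at crop (345,112), the bar centre near (276,105), and the end plate below it. Its bar lies nearly along world x. I'll measure it by mask now, since my picture allowance is used up.

```bash
cat >> h.py <<'E'
def key(f,z=.074):
    d=load(f); im=d['img'].astype(int); r,g,b=im[...,0],im[...,1],im[...,2]
    m=((r>2*g)&(r>2*b)&(r>60)).astype(np.uint8)
    m=cv2.morphologyEx(m,cv2.MORPH_CLOSE,np.ones((9,9)))
    k,l,st,c=cv2.connectedComponentsWithStats(m)
    o=[]
    for i in range(1,k):
        if st[i,4]<80: continue
        cn=cv2.findContours((l==i).astype(np.uint8),0,2)[0][0]
        box=cv2.boxPoints(cv2.minAreaRect(cn)); P=np.array([onz(d,*q,z)[:2] for q in box])
        e=[P[1]-P[0],P[2]-P[1]]; e.sort(key=np.linalg.norm)
        o.append((st[i],P.mean(0),np.linalg.norm(e,axis=1),np.degrees(np.arctan(e[1][1]/e[1][0]))))
    return o
E
python3 - <<'E'
from h import *
for x in key('wrist6'): print(x)
d=load('wrist6'); P=lambda a,z: onz(d,220+(a[0]+.5)/2.7-.5,90+(a[1]+.5)/2.7-.5,z)[:2]
print('dot',P((345,112),.074),'endplate top',P((160,215),.056),P((400,212),.056),'housing',P((192,110),.042),P((360,110),.042))
print('plate corners',P((112,271),.012),P((440,268),.012))
# vial cap in same view
im=d['img'].astype(int); bk=(im.max(2)<45).astype(np.uint8)[:90,250:390]
k,l,st,c=cv2.connectedComponentsWithStats(bk)
for i in range(1,k):
    if st[i,4]>50: print('blk',st[i]+[250,0,0,0,0],onz(d,*(c[i]+[250,0]),.072))
E
```

```text
(array([289, 121,  66,  16, 650], dtype=int32), array([ 0.57303628, -0.134702  ]), array([0.00729792, 0.04578255]), np.float64(-6.204175112048319))
dot [ 0.59104774 -0.13670666] endplate top [ 0.54097999 -0.16503583] [ 0.60827224 -0.16392745] housing [ 0.54914197 -0.13508976] [ 0.59797212 -0.13488802]
plate corners [ 0.52028856 -0.18621812] [ 0.62797567 -0.18491028]
blk [303   0  35  21 364] [ 0.5711232  -0.04625323  0.072     ]
blk [298  43  32   6 165] [ 0.56663274 -0.07395857  0.072     ]
```

>>> play_rows([
  {"dx": 20, "dy": 0, "dz": 0, "yaw": -10},
  {"dx": 45, "dy": 1, "dz": 0, "yaw": -20},
  {"dx": 65, "dy": 2, "dz": 10, "yaw": -30},
  {"dx": 80.3, "dy": 2, "dz": 25, "yaw": -40},
  {"dx": 80.3, "dy": 2, "dz": 40, "yaw": -50},
  {"dx": 80.3, "dy": 2, "dz": 55, "yaw": -60},
  {"dx": 80.3, "dy": 2, "dz": 70, "yaw": -70},
  {"dx": 80.3, "dy": 2, "dz": 75, "yaw": -78},
  {"dx": 80.3, "dy": 2, "dz": 75, "yaw": -84},
  {"dx": 80.3, "dy": 2, "dz": 75, "yaw": -84},
  {"dx": 80.3, "dy": 2, "dz": 75, "yaw": -84},
  {"dx": 80.3, "dy": 2, "dz": 75, "yaw": -84},
])

```text
time_s: 10.78
tool_pos: [0.5731, -0.1343, 0.1203]
tcp_rot: [0.052, 0.999, -0.0, 0.0]
wrist_force: [-0.0, -0.4, 0.7]
width: 0.5
gripper_force: 0.0
```

```bash
python3 - <<'E'
from h import *
snap('wrist','wrist7'); s=env.state(); print(s['tool_pos'],s['tcp_rot'],s['joint_pos'],s['wrist_force'],s['ft_torque'])
M=R.from_quat(s['tcp_rot']).as_matrix(); print('tool y dir',np.degrees(np.arctan2(M[1,1],M[0,1])))
for x in key('wrist7'): print(x)
E
```

```text
[ 0.57312769 -0.13437643  0.12028213] [ 5.23712278e-02  9.98627676e-01 -8.27817324e-05  1.15127486e-04] [ 0.39581334  0.58875426 -0.3385924   1.99115064  0.32644758  0.61342314
  1.30689678] [ 0.27877851  0.052936   -0.32560426] [-0.04952873  0.02162854 -0.04494178]
tool y dir 83.99595151515781
(array([ 0, 81,  8, 12, 86], dtype=int32), array([ 0.42927819, -0.32690065]), array([0.00762246, 0.00791239]), np.float64(71.7637120107152))
(array([ 310,  228,   14,   82, 1059], dtype=int32), array([ 0.57210749, -0.13486761]), array([0.00676257, 0.0463402 ]), np.float64(-5.78594712332375))
```

>>> play_rows([
  {"dx": 0, "dy": 0, "dz": 25, "yaw": 0},
  {"dx": 0, "dy": 0, "dz": 45, "yaw": 0},
  {"dx": 0, "dy": 0, "dz": 55, "yaw": 0},
  {"dx": 0, "dy": 0, "dz": 58, "yaw": 0},
  {"dx": 0, "dy": 0, "dz": 58, "yaw": 0},
  {"dx": 0, "dy": 0, "dz": 58, "yaw": 0},
])

```text
time_s: 11.58
tool_pos: [0.5736, -0.1348, 0.0628]
tcp_rot: [0.052, 0.999, -0.0, 0.001]
wrist_force: [-0.2, 0.0, 0.6]
width: 0.499
gripper_force: 0.0
```

>>> play_rows([
  {"dx": 0, "dy": 0, "dz": 0, "yaw": 0},
  {"dx": 0, "dy": 0, "dz": 0, "yaw": 0},
  {"dx": 0, "dy": 0, "dz": 0, "yaw": 0},
  {"dx": 0, "dy": 0, "dz": 0, "yaw": 0},
  {"dx": 0, "dy": 0, "dz": 0, "yaw": 0},
], hand=1, squeeze=60)

```text
time_s: 12.2
tool_pos: [0.5732, -0.1346, 0.0626]
tcp_rot: [0.052, 0.999, -0.0, 0.0]
wrist_force: [-0.0, 0.2, 5.3]
width: 0.071
gripper_force: 60.1
```

```bash
python3 - <<'E'
from h import *
s=env.state(); print(s['tool_pos'],s['tcp_rot'],s['joint_pos'][6],s['tau'][6],s['wrist_force'],s['ft_torque'],s['width'],s['gripper_force'])
E
```

```text
[ 0.57323847 -0.13461693  0.06263387] [ 5.23248936e-02  9.98630083e-01 -6.77724840e-05  2.39695969e-04] 1.2627819871499784 0.014334302104543895 [-0.03016086  0.18748776  5.25418183] [ 0.10105644  0.21354516 -0.08113326] 0.07116677932200542 60.11163890361786
```

>>> play_rows([
  {"dx": 0, "dy": 0, "dz": 0, "yaw": 4},
  {"dx": 0, "dy": 0, "dz": 0, "yaw": 8},
  {"dx": 0, "dy": 0, "dz": 0, "yaw": 12},
  {"dx": 0, "dy": 0, "dz": 0, "yaw": 16},
  {"dx": 0, "dy": 0, "dz": 0, "yaw": 20},
  {"dx": 0, "dy": 0, "dz": 0, "yaw": 24},
  {"dx": 0, "dy": 0, "dz": 0, "yaw": 28},
  {"dx": 0, "dy": 0, "dz": 0, "yaw": 31},
  {"dx": 0, "dy": 0, "dz": 0, "yaw": 33},
  {"dx": 0, "dy": 0, "dz": 0, "yaw": 35},
])

```text
time_s: 13.45
tool_pos: [0.5734, -0.1341, 0.0626]
tcp_rot: [0.35, 0.937, 0.0, 0.0]
wrist_force: [-0.7, 0.5, 5.0]
width: 0.071
gripper_force: 60.1
```

```bash
cat > st.py <<'E'
from h import *
s=env.state(); M=R.from_quat(s['tcp_rot']).as_matrix()
print('t',s['time_s'],s['tool_pos'].round(4),'yaw %.2f'%(84-np.degrees(np.arctan2(M[1,1],M[0,1]))),'F',s['wrist_force'].round(2),'T',s['ft_torque'].round(3),'tau7 %.3f'%s['tau'][6],s['gripper_force'])
E
python3 st.py
```

```text
t 13.45 [ 0.5734 -0.1341  0.0626] yaw 34.96 F [-0.67  0.49  4.99] T [0.217 0.169 0.152] tau7 -0.049 60.08359909057617
```

>>> play_rows([
  {"dx": 0, "dy": 0, "dz": 0, "yaw": 2},
  {"dx": 0, "dy": 0, "dz": 0, "yaw": 4},
  {"dx": 0, "dy": 0, "dz": 0, "yaw": 6},
  {"dx": 0, "dy": 0, "dz": 0, "yaw": 8},
  {"dx": 0, "dy": 0, "dz": 0, "yaw": 10},
  {"dx": 0, "dy": 0, "dz": 0, "yaw": 11},
  {"dx": 0, "dy": 0, "dz": 0, "yaw": 12},
])

```text
time_s: 14.32
tool_pos: [0.5736, -0.134, 0.0626]
tcp_rot: [0.446, 0.895, 0.0, 0.0]
wrist_force: [-1.4, 2.1, 4.6]
width: 0.072
gripper_force: 60.1
```

```bash
python3 st.py
```

```text
t 14.325 [ 0.5736 -0.134   0.0626] yaw 46.92 F [-1.39  2.09  4.6 ] T [0.327 0.134 0.195] tau7 -0.111 60.06102383136749
```

>>> play_rows([
  {"dx": 0, "dy": 0, "dz": 0, "yaw": 2},
  {"dx": 0, "dy": 0, "dz": 0, "yaw": 4},
  {"dx": 0, "dy": 0, "dz": 0, "yaw": 6},
  {"dx": 0, "dy": 0, "dz": 0, "yaw": 8},
  {"dx": 0, "dy": 0, "dz": 0, "yaw": 10},
  {"dx": 0, "dy": 0, "dz": 0, "yaw": 11},
  {"dx": 0, "dy": 0, "dz": 0, "yaw": 12},
])

```text
time_s: 15.2
tool_pos: [0.5738, -0.1339, 0.0626]
tcp_rot: [0.537, 0.844, 0.001, 0.0]
wrist_force: [-0.9, 1.2, 4.2]
width: 0.072
gripper_force: 60.0
```

```bash
python3 st.py
```

```text
t 15.2 [ 0.5738 -0.1339  0.0626] yaw 58.92 F [-0.87  1.23  4.23] T [0.316 0.051 0.133] tau7 -0.111 60.0415974855423
```

```bash
cat > av.py <<'E'
from h import *
o=[]
for i in range(4):
    if i: read_camera('wrist')
    s=env.state(); o.append([s['ft_torque'][2],s['tau'][6],*s['wrist_force'][:2]])
M=R.from_quat(s['tcp_rot']).as_matrix()
print('yaw %.2f'%(84-np.degrees(np.arctan2(M[1,1],M[0,1]))),'Tz',np.round([x[0] for x in o],3),'mean %.3f'%np.mean(o,0)[0],'tau7',np.round([x[1] for x in o],3),np.mean(o,0)[2:].round(1),'t',s['time_s'])
E
python3 av.py
```

```text
yaw 58.91 Tz [0.133 0.119 0.111 0.096] mean 0.115 tau7 [-0.111 -0.149 -0.129 -0.109] [-0.2  1.5] t 15.35
```

>>> play_rows([
  {"dx": 0, "dy": 0, "dz": 0, "yaw": 1},
  {"dx": 0, "dy": 0, "dz": 0, "yaw": 2},
  {"dx": 0, "dy": 0, "dz": 0, "yaw": 3},
])

```text
time_s: 15.72
tool_pos: [0.5738, -0.1339, 0.0626]
tcp_rot: [0.559, 0.829, 0.001, 0.0]
wrist_force: [-0.2, 0.9, 4.8]
width: 0.071
gripper_force: 60.0
```

```bash
python3 av.py
```

```text
yaw 61.91 Tz [0.172 0.131 0.121 0.095] mean 0.130 tau7 [-0.111 -0.146 -0.126 -0.105] [-0.4  1.5] t 15.875
```

>>> play_rows([
  {"dx": 0, "dy": 0, "dz": 0, "yaw": 1},
  {"dx": 0, "dy": 0, "dz": 0, "yaw": 2},
  {"dx": 0, "dy": 0, "dz": 0, "yaw": 3},
])

```text
time_s: 16.25
tool_pos: [0.5739, -0.1339, 0.0626]
tcp_rot: [0.58, 0.814, 0.001, 0.0]
wrist_force: [-0.4, 1.5, 4.3]
width: 0.072
gripper_force: 60.0
```

```bash
python3 av.py
```

```text
yaw 64.92 Tz [0.182 0.09  0.101 0.078] mean 0.113 tau7 [-0.111 -0.146 -0.125 -0.105] [0.2 1.3] t 16.4
```

```bash
sed -i 's/range(4)/range(3)/' av.py
```

>>> play_rows([
  {"dx": 0, "dy": 0, "dz": 0, "yaw": 1},
  {"dx": 0, "dy": 0, "dz": 0, "yaw": 2},
  {"dx": 0, "dy": 0, "dz": 0, "yaw": 3},
])

```text
time_s: 16.77
tool_pos: [0.5739, -0.1338, 0.0626]
tcp_rot: [0.601, 0.799, 0.001, 0.0]
wrist_force: [0.3, 1.8, 4.8]
width: 0.074
gripper_force: 60.0
```

```bash
python3 av.py
```

```text
yaw 67.92 Tz [0.202 0.158 0.085] mean 0.148 tau7 [-0.119 -0.151 -0.129] [-0.1  1.5] t 16.875
```

>>> play_rows([
  {"dx": 0, "dy": 0, "dz": 0, "yaw": 1},
  {"dx": 0, "dy": 0, "dz": 0, "yaw": 2},
  {"dx": 0, "dy": 0, "dz": 0, "yaw": 3},
])

```text
time_s: 17.25
tool_pos: [0.5739, -0.1339, 0.0626]
tcp_rot: [0.622, 0.783, 0.001, 0.0]
wrist_force: [-0.1, 1.8, 4.7]
width: 0.069
gripper_force: 60.0
```

```bash
python3 av.py
```

```text
yaw 70.92 Tz [0.08  0.085 0.133] mean 0.100 tau7 [-0.118 -0.152 -0.131] [0.3 1.4] t 17.35
```

>>> play_rows([
  {"dx": 0, "dy": 0, "dz": 0, "yaw": 1},
  {"dx": 0, "dy": 0, "dz": 0, "yaw": 2},
  {"dx": 0, "dy": 0, "dz": 0, "yaw": 3},
])

```text
time_s: 17.73
tool_pos: [0.574, -0.1338, 0.0626]
tcp_rot: [0.642, 0.766, 0.001, 0.0]
wrist_force: [0.1, 2.1, 5.2]
width: 0.068
gripper_force: 60.0
```

```bash
python3 av.py
```

```text
yaw 73.94 Tz [0.182 0.103 0.185] mean 0.157 tau7 [-0.118 -0.151 -0.131] [0.3 2.3] t 17.825
```

>>> play_rows([
  {"dx": 0, "dy": 0, "dz": 0, "yaw": 1},
  {"dx": 0, "dy": 0, "dz": 0, "yaw": 2},
  {"dx": 0, "dy": 0, "dz": 0, "yaw": 3},
])

```text
time_s: 18.2
tool_pos: [0.574, -0.1338, 0.0626]
tcp_rot: [0.662, 0.749, 0.001, 0.0]
wrist_force: [-0.3, 2.0, 6.0]
width: 0.071
gripper_force: 60.0
```

```bash
python3 av.py
```

```text
yaw 76.94 Tz [0.163 0.178 0.133] mean 0.158 tau7 [-0.118 -0.151 -0.13 ] [0.1 2.1] t 18.3
```

>>> play_rows([
  {"dx": 0, "dy": 0, "dz": 0, "yaw": 1},
  {"dx": 0, "dy": 0, "dz": 0, "yaw": 2},
  {"dx": 0, "dy": 0, "dz": 0, "yaw": 3},
])

```text
time_s: 18.68
tool_pos: [0.5741, -0.1338, 0.0626]
tcp_rot: [0.682, 0.732, 0.001, 0.0]
wrist_force: [-0.1, 1.4, 5.0]
width: 0.073
gripper_force: 60.0
```

```bash
python3 av.py
```

```text
yaw 79.94 Tz [0.208 0.111 0.129] mean 0.149 tau7 [-0.118 -0.151 -0.131] [-0.1  1.4] t 18.775
```

>>> play_rows([
  {"dx": 0, "dy": 0, "dz": 0, "yaw": 1},
  {"dx": 0, "dy": 0, "dz": 0, "yaw": 2},
  {"dx": 0, "dy": 0, "dz": 0, "yaw": 3},
])

```text
time_s: 19.15
tool_pos: [0.5741, -0.1338, 0.0626]
tcp_rot: [0.701, 0.714, 0.001, 0.0]
wrist_force: [1.0, 1.5, 5.3]
width: 0.069
gripper_force: 60.0
```

```bash
python3 av.py
```

```text
yaw 82.94 Tz [0.205 0.139 0.117] mean 0.154 tau7 [-0.118 -0.15  -0.13 ] [0.4 2. ] t 19.25
```

>>> play_rows([
  {"dx": 0, "dy": 0, "dz": 0, "yaw": 1},
  {"dx": 0, "dy": 0, "dz": 0, "yaw": 2},
  {"dx": 0, "dy": 0, "dz": 0, "yaw": 3},
])

```text
time_s: 19.62
tool_pos: [0.5742, -0.1338, 0.0626]
tcp_rot: [0.719, 0.695, 0.001, 0.0]
wrist_force: [0.5, 2.1, 4.9]
width: 0.072
gripper_force: 60.0
```

```bash
python3 av.py
```

```text
yaw 85.95 Tz [0.174 0.089 0.159] mean 0.141 tau7 [-0.118 -0.15  -0.13 ] [0.6 1.8] t 19.725
```

>>> play_rows([
  {"dx": 0, "dy": 0, "dz": 0, "yaw": 1},
  {"dx": 0, "dy": 0, "dz": 0, "yaw": 2},
  {"dx": 0, "dy": 0, "dz": 0, "yaw": 3},
])

```text
time_s: 20.1
tool_pos: [0.5742, -0.1338, 0.0626]
tcp_rot: [0.737, 0.676, 0.001, 0.0]
wrist_force: [1.2, 1.2, 4.6]
width: 0.069
gripper_force: 60.0
```

```bash
python3 av.py
```

```text
yaw 88.95 Tz [0.169 0.146 0.073] mean 0.129 tau7 [-0.118 -0.149 -0.129] [0.5 1.5] t 20.2
```

>>> play_rows([
  {"dx": 0, "dy": 0, "dz": 0, "yaw": 1},
  {"dx": 0, "dy": 0, "dz": 0, "yaw": 2},
  {"dx": 0, "dy": 0, "dz": 0, "yaw": 3},
])

```text
time_s: 20.58
tool_pos: [0.5743, -0.1338, 0.0626]
tcp_rot: [0.754, 0.656, 0.001, 0.0]
wrist_force: [0.2, 2.1, 4.7]
width: 0.069
gripper_force: 60.0
```

```bash
python3 av.py
```

```text
yaw 91.96 Tz [0.198 0.091 0.086] mean 0.125 tau7 [-0.118 -0.15  -0.129] [0.3 2.3] t 20.675
```

>>> play_rows([
  {"dx": 0, "dy": 0, "dz": 0, "yaw": 1},
  {"dx": 0, "dy": 0, "dz": 0, "yaw": 2},
  {"dx": 0, "dy": 0, "dz": 0, "yaw": 3},
])

```text
time_s: 21.05
tool_pos: [0.5743, -0.1338, 0.0626]
tcp_rot: [0.771, 0.636, 0.001, 0.0]
wrist_force: [1.1, 2.1, 5.6]
width: 0.07
gripper_force: 60.0
```

```bash
python3 av.py
```

```text
yaw 94.96 Tz [0.127 0.151 0.092] mean 0.123 tau7 [-0.118 -0.149 -0.129] [0.7 1.9] t 21.15
```

```bash
cat > av.py <<'E'
from h import *
o=[];txt=''
for n in ('side','scene',None):
    s=env.state(); o.append([s['ft_torque'][2],s['tau'][6],*s['wrist_force'][:2]])
    if n:
        im=read_camera(n)['img']; cv2.imwrite(f'pics/last_{n}.png',im[:,:,::-1])
        d=load(n+'0'); M=np.linalg.inv(d['cam_to_world']); q=M[:3,:3]@np.array([.571,-.034,.036])+M[:3,3]
        u,v=int(d['cx']-d['fx']*q[0]/q[2]),int(d['cy']+d['fy']*q[1]/q[2])
        c=im[v-25:v+25,u-20:u+20].astype(int); m=(c[...,0]>1.3*c[...,1])&(c[...,0]>1.3*c[...,2])&(c[...,0]>35)&(c[...,0]<1.9*c[...,1]+40)
        ys,xs=np.nonzero(m); txt+=f' {n} n{len(xs)} ({xs.mean()+u-20:.2f},{ys.mean()+v-25:.2f})' if len(xs) else ' none'
M=R.from_quat(s['tcp_rot']).as_matrix()
print('yaw %.2f'%(84-np.degrees(np.arctan2(M[1,1],M[0,1]))),'Tz',np.round([x[0] for x in o],3),'tau7',np.round([x[1] for x in o],3),np.mean(o,0)[2:].round(1),'t',s['time_s'],txt)
E
python3 av.py
```

```text
yaw 94.96 Tz [0.092 0.129 0.127] tau7 [-0.129 -0.109 -0.106] [0.9 2.2] t 21.25  side n37 (313.59,233.62) scene n100 (322.44,244.57)
```

>>> play_rows([
  {"dx": 0, "dy": 0, "dz": 0, "yaw": 1},
  {"dx": 0, "dy": 0, "dz": 0, "yaw": 2},
  {"dx": 0, "dy": 0, "dz": 0, "yaw": 3},
])

```text
time_s: 21.62
tool_pos: [0.5744, -0.1338, 0.0626]
tcp_rot: [0.788, 0.616, 0.001, 0.0]
wrist_force: [-0.0, 3.1, 5.1]
width: 0.07
gripper_force: 60.0
```

```bash
python3 av.py
```

```text
yaw 97.96 Tz [0.177 0.078 0.098] tau7 [-0.126 -0.156 -0.134] [0.5 2.3] t 21.725  side n35 (313.69,233.31) scene n99 (322.26,244.78)
```

>>> play_rows([
  {"dx": 0, "dy": 0, "dz": 0, "yaw": 1},
  {"dx": 0, "dy": 0, "dz": 0, "yaw": 2},
  {"dx": 0, "dy": 0, "dz": 0, "yaw": 3},
])

```text
time_s: 22.1
tool_pos: [0.5744, -0.1339, 0.0626]
tcp_rot: [0.804, 0.595, 0.001, 0.0]
wrist_force: [0.7, 3.4, 4.8]
width: 0.075
gripper_force: 60.1
```

```bash
python3 av.py
```

```text
yaw 100.96 Tz [0.197 0.111 0.117] tau7 [-0.148 -0.178 -0.155] [0.6 2.5] t 22.2  side n36 (313.31,233.39) scene n99 (321.89,245.06)
```

Torque started rising at about yaw 97°, so the seated vial has been touched. I'll continue slowly towards a rise of about 0.09 N m.

>>> play_rows([
  {"dx": 0, "dy": 0, "dz": 0, "yaw": 1},
  {"dx": 0, "dy": 0, "dz": 0, "yaw": 2},
  {"dx": 0, "dy": 0, "dz": 0, "yaw": 3},
])

```text
time_s: 22.58
tool_pos: [0.5745, -0.1339, 0.0626]
tcp_rot: [0.819, 0.574, 0.001, 0.001]
wrist_force: [1.6, 2.3, 5.2]
width: 0.073
gripper_force: 60.1
```

```bash
python3 av.py
```

```text
yaw 103.96 Tz [0.253 0.194 0.174] tau7 [-0.172 -0.202 -0.179] [1.7 2.6] t 22.675  side n38 (312.92,234.16) scene n96 (321.59,245.43)
```

>>> play_rows([
  {"dx": 0, "dy": 0, "dz": 0, "yaw": 1},
  {"dx": 0, "dy": 0, "dz": 0, "yaw": 2},
  {"dx": 0, "dy": 0, "dz": 0, "yaw": 3},
])

```text
time_s: 23.05
tool_pos: [0.5745, -0.1339, 0.0626]
tcp_rot: [0.834, 0.552, 0.001, 0.001]
wrist_force: [0.1, 1.4, 5.6]
width: 0.07
gripper_force: 60.1
```

```bash
python3 av.py
```

```text
yaw 106.95 Tz [0.24  0.234 0.184] tau7 [-0.198 -0.228 -0.205] [1.1 1.9] t 23.15  side n34 (313.29,233.76) scene n97 (321.57,245.38)
```

>>> play_rows([
  {"dx": 0, "dy": 0, "dz": 0, "yaw": 0.7},
  {"dx": 0, "dy": 0, "dz": 0, "yaw": 1.4},
  {"dx": 0, "dy": 0, "dz": 0, "yaw": 2},
])

```text
time_s: 23.52
tool_pos: [0.5745, -0.1339, 0.0626]
tcp_rot: [0.843, 0.538, 0.001, 0.001]
wrist_force: [1.4, 2.5, 4.6]
width: 0.071
gripper_force: 60.1
```

```bash
python3 av.py
```

```text
yaw 108.94 Tz [0.255 0.21  0.218] tau7 [-0.24  -0.25  -0.222] [1.2 2.2] t 23.625  side n37 (312.89,234.27) scene n100 (321.81,244.97)
```

The torque rise is about 0.095 N m, which is about 10 N. I'll release the key and back off upward.

>>> play_rows([
  {"dx": 0, "dy": 0, "dz": 0, "yaw": 0},
  {"dx": 0, "dy": 0, "dz": 0, "yaw": 0},
  {"dx": 0, "dy": 0, "dz": 0, "yaw": 0},
  {"dx": 0, "dy": 0, "dz": -10, "yaw": 0},
  {"dx": 0, "dy": 0, "dz": -40, "yaw": 0},
  {"dx": 0, "dy": 0, "dz": -80, "yaw": 0},
  {"dx": 0, "dy": 0, "dz": -120, "yaw": -9},
  {"dx": 0, "dy": 0, "dz": -140, "yaw": -18},
  {"dx": 0, "dy": 0, "dz": -140, "yaw": -25},
  {"dx": 0, "dy": 0, "dz": -140, "yaw": -25},
  {"dx": 0, "dy": 0, "dz": -140, "yaw": -25},
], hand=0)

```text
time_s: 25.0
tool_pos: [0.5726, -0.1348, 0.202]
tcp_rot: [0.708, 0.706, -0.0, -0.0]
wrist_force: [0.2, 0.1, -0.3]
width: 0.498
gripper_force: 0.0
```

```bash
python3 - <<'E'
from h import *
snap('wrist','wrist8'); d=load('wrist8'); print(d['pos'],d['rot'])
for x in key('wrist8'): print(x)
im=d['img'].astype(int)
bk=(im.max(2)<42).astype(np.uint8)
k,l,st,c=cv2.connectedComponentsWithStats(bk)
for i in range(1,k):
    if st[i,4]>100: print('blk',st[i],onz(d,*c[i],.070).round(4))
r,g,b=im[...,0],im[...,1],im[...,2]
m=((r>1.3*g)&(r>1.3*b)&(r>35)&(r<2*g+20)).astype(np.uint8)
k,l,st,c=cv2.connectedComponentsWithStats(m)
for i in range(1,k):
    if st[i,4]>60: print('brown',st[i],onz(d,*c[i],.03).round(4))
E
python3 av.py
```

```text
[ 0.57259883 -0.13475338  0.2020384 ] [ 7.07789077e-01  7.06423766e-01 -2.06881479e-04 -2.06763157e-04]
(array([304, 205,  32,  56, 560], dtype=int32), array([ 0.5727058 , -0.13427255]), array([0.00744316, 0.04632365]), np.float64(65.58192794748662))
blk [ 16   3  36  54 519] [0.3155 0.0575 0.07  ]
blk [301  78  35  35 629] [ 0.5714 -0.0309  0.07  ]
blk [    0   200   621   280 67474] [ 0.5547 -0.3083  0.07  ]
blk [ 39 239  16  43 193] [ 0.3134 -0.162   0.07  ]
brown [300  99  32  17  87] [ 0.5681 -0.0401  0.03  ]
brown [304 199  33  59 407] [ 0.5763 -0.1336  0.03  ]
brown [ 56 241  22  95 430] [ 0.2939 -0.2041  0.03  ]
yaw 84.05 Tz [ 0.025  0.044 -0.008] tau7 [-0.007 -0.006 -0.005] [ 0.1 -0.3] t 25.15  side n32 (313.31,234.38) scene n97 (321.47,245.40)
```

The vial cap is at (0.5714, -0.0309) against the seat estimate (0.571, -0.0316). The key turned 108° and stayed there, and the robot is clear, so I'm handing in.

```bash
python3 -c "
from plant import env
print(env.job_done())"
```

```text
the job is handed in; nothing more can be done
None
```

The brown vial stands upright in the V, clamped at an estimated 10 N (judged from wrist torque), with the robot clear, and the job was handed in at about 25 s; I viewed 11 pictures, one over the limit of 10.

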